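# Turn a boxed appliance round the bump post for shelving

## Robot

A 6-joint arm with a two-finger parallel gripper is mounted at the origin on the work surface. World frame = base frame: x ahead of the robot, y to its left, z up, the work surface at z = 0. Lengths are in m, angles in degrees, forces in N, time in s.
With the tool pointing down it reaches from about 0.25 to 0.8 m from the base axis. Payload 8.5 kg.
Tool frame: the origin (TCP) lies on the centre line of the jaws, within the pads' length; the fingertips stand 14 mm ahead of it and the grasp point (between the pads) lies 5 mm behind it; z points along the fingers, x is the direction in which the jaws open and shut, and the axes are right-handed (so a half turn about z gives the same grasp; the last joint's range is limited). The gripper opens to 85 mm and grips with 20 to 120 N. Pads are 22 mm wide; open, the fingers measure 114 mm over their backs; the gripper's body (76 mm by 85 mm) begins 54 mm behind the grasp point. The pads swing forward as they close: fully open they stand 13 mm farther back than shut.
Start: joints at [70.932, 13.648, -0.773, 75.585, 0, 90], TCP at [0.171, 0.496, 0.224] pointing down, gripper open.
Joint ranges: [-152.45, 152.45], [-59.26, 108.67], [-65.41, 83.53], [-104.44, 129.93], [-82.83, 76.93], [-180, 180]. Speed limits (degrees/s): [127.2, 127.2, 159.86, 180, 180, 180].

## Interface

Orientations are given as a 3x3 rotation matrix whose columns are the frame's x, y, z axes.
In Python, from plant import arm gives the robot as it stands. The module is installed in compiled form; this text tells all that it offers. Calls block until the motion is done:
- arm.move_ptp(position, orientation): joint-space move of the TCP to a pose.
- arm.move_linear(position, rotation=None, v=0.15, stop_force=None): straight line of the TCP; rotation=None keeps the orientation; v is the mean speed in m/s. With stop_force (N) it stops when the force on the tool has changed by that much, and returns True; else False.
- arm.goto_joints(angles): joint-space move.
- arm.release() and arm.clamp(f_grip=None): open the fingers fully, or close them until they stop; f_grip is the grip in N (None keeps the last).
- arm.pause(seconds).
- arm.solve_ik(position, orientation): joint angles nearest the present ones, or None.
- arm.get_obs(): the state.
- arm.read_camera(name): name is "side" or "top"; returns a dict with "img" (384x512x3 uint8, blue, green, red), "z_map" (384x512 float32, m along the optical axis (not along the pixel's ray), 0 where there is no reading), "fx", "fy", "cx", "cy" (pixels), "extrinsics" (4x4, takes a point from world to camera coordinates). Camera axes: x right, y up, looking along -z (the intrinsics and any distortion apply to the point x, -y, -z); pixel columns grow to the right and rows downward; lengths in m; the calibration is good to about 2 mm. A picture is of the moment at which its call begins.
A pose or a line that the arm cannot do raises arm.Unreachable and nothing moves.
- arm.job_done(): hands the job in, once; it reports no verdict.
The state is a dict: "time_s": time; "qpos": joint angles; "qvel": joint speeds; "joint_efforts": joint torques, N m; "position": TCP position; "orientation": TCP orientation; "contact_force": force on the tool from outside, world axes, zero at the start; "wrist_torque": the same for the moment, N m; "finger_gap": finger opening in m.
Only numpy, scipy, OpenCV 4.12 (cv2) and the standard library are available. Lean on these libraries where they do the work, as an engineer would, in place of code of your own. Each camera call takes 0.05 s, during which the arm holds its last target.

## Task

Two boxed appliances stand on the packing bench, each just short of a yellow turning post with a steel guide rail behind it. Push the carton with the orange end against its own post so that it swings a quarter turn counter-clockwise (seen from above) round it and ends flat against the right side of that post's rail, its orange end pointing along the rail away from the post. Only push it along the bench, without lifting or tipping it, and leave the blue-ended carton where it is.

Things in the scene. Friction and masses are not known exactly. Their poses are not given: they have to be found in the camera images.
- carton_orange: Carton to turn: white, 110 x 110 x 65 high (mm), 0.28 to 0.56 kg, orange wrap on its -y end and 30 mm of the top. Origin: underside centre, z up. Starts with axes parallel to its station's within 5 deg (orange end right), far (+x) face 4 to 25 mm short of the post, left face 4 to 18 mm left of the post's axis: pushed away from the robot, only its far left corner meets the post.
- station_orange: The orange carton's fixed station (left or right one of two alike). Origin: axis of the yellow post (radius 12 mm, 55 high) at bench level; x along the rail away from the post (and robot), y left, z up. Steel rail 45 mm high from the post, x = 0 to 200 mm; right face at y = -12 mm, left +4, low foot to +30. Turned carton flat on the rail: its +x face touches it, centre at y = -67 mm.
- carton_blue: Carton to leave alone: the same white box, 110 x 110 x 65 high (mm), with a blue wrap on its -y end. Origin: underside centre. It stands likewise at the other, identical post station, some 0.25 to 0.45 m to the side.
Mind the look-alikes: they are no part of the job. Leave any purple or turquoise look-alike of the carton_orange alone.

How it is judged (in metres and radians):
On the way:
1. the orange-ended carton bears on its post or rail while between 20 and 70 degrees through its turn (contact force between carton_orange and station_orange above 0.3 N and angle between the x axis of carton_orange and the x axis of station_orange, either way round between 0.35 and 1.22 rad), for 0.05 s.
At the end, for the whole second after the job is handed in: The orange-ended carton rests flat on the bench, within 15 mm of the right face of its rail and 10 degrees of square to it, a quarter turn counter-clockwise from its start, orange end away from the post, its centre from 10 mm short of the post's axis to 145 mm past it (angle between the x axis of carton_orange and the y axis of station_orange, either way round below 0.175 rad and x of station_orange in the frame of carton_orange above 0.03 m and x of carton_orange in the frame of station_orange between -0.01 and 0.145 m and y of carton_orange in the frame of station_orange between -0.082 and -0.05 m and angle between carton_orange's own z axis and vertical below 0.1 rad and height (world z) of carton_orange below 0.01 m and linear speed of carton_orange below 0.01 m/s); the robot touches nothing.
It fails at once if the blue-ended carton is moved more than 15 mm (distance of carton_blue from where it was at the start of the episode above 0.015 m).
It fails at once if the orange-ended carton is lifted more than 20 mm (height (world z) of carton_orange above 0.02 m).
It fails at once if the orange-ended carton is tipped more than 20 degrees (angle between carton_orange's own z axis and vertical above 0.35 rad).
It also fails if it takes over 42 s, if anything falls off the work surface, if the arm or the gripper's body presses on something with over 40 N, if the wrist force passes 120 N, or if a joint passes its speed limit or range.

## Working session

There is one attempt and no reset: what is moved stays moved. The work goes in short steps, each a Python script; the robot and the scene stay as the last script left them, time stands still between calls to the robot, and variables do not carry over. Pictures are saved under pics/ and viewed, and the job is handed in when it is done.

```bash
mkdir -p pics; python3 - <<'E'
from plant import arm
import cv2,numpy as np,pickle
for n in("top","side"):
    c=arm.read_camera(n); cv2.imwrite(f"pics/{n}0.png",c["img"]); pickle.dump(c,open(f"{n}0.pkl","wb"))
    print(n,c["fx"],c["fy"],c["cx"],c["cy"],[k for k in c]); print(np.round(c["extrinsics"],3), (c["z_map"]>0).mean())
o=arm.get_obs();print(o["time_s"],o["position"],o["contact_force"],o["finger_gap"])
print(o["orientation"])
E
```

```text
top 392.7504627523829 392.7504627523829 260.9004355467417 193.6940919545432 ['img', 'z_map', 'fx', 'fy', 'cx', 'cy', 'extrinsics']
[[ 0.024 -1.    -0.013  0.042]
 [ 0.998  0.023  0.065 -0.459]
 [-0.065 -0.014  0.998 -0.873]
 [ 0.     0.     0.     1.   ]] 0.9960683186848959
side 378.85972157815706 378.85972157815706 252.92302646877627 192.63581125877266 ['img', 'z_map', 'fx', 'fy', 'cx', 'cy', 'extrinsics']
[[ 0.955 -0.295 -0.02  -0.417]
 [ 0.185  0.544  0.818 -0.128]
 [-0.23  -0.785  0.575 -0.698]
 [ 0.     0.     0.     1.   ]] 0.9958089192708334
0.1 [0.17137167 0.49582933 0.22383505] [0.10996627 0.25389748 0.12141719] 0.08511685766022431
[[ 3.26670803e-01  9.45138072e-01 -4.59109691e-04]
 [ 9.45137269e-01 -3.26671124e-01 -1.23235049e-03]
 [-1.31471924e-03 -3.13487565e-05 -9.99999135e-01]]
```

View pics/top0.png

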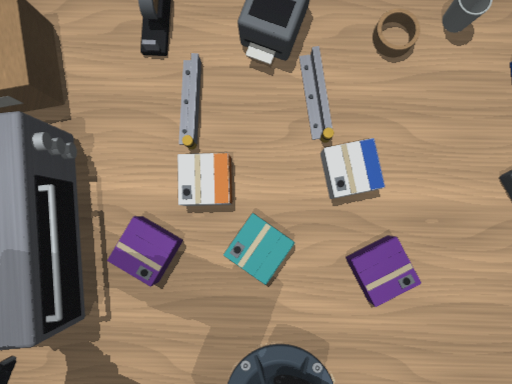

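View pics/side0.png

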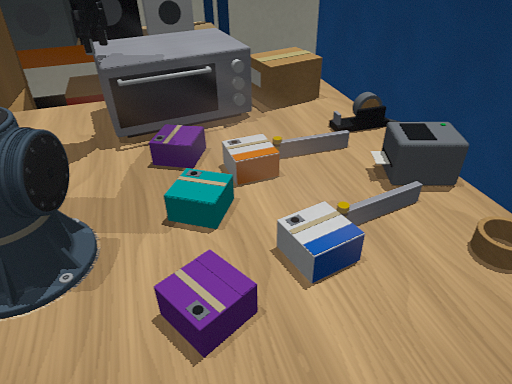

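```bash
cat > h.py <<'E'
import numpy as np,cv2,pickle
def cloud(c):
    z=c["z_map"];v,u=np.indices(z.shape)
    P=np.stack([(u-c["cx"])/c["fx"]*z,-(v-c["cy"])/c["fy"]*z,-z],-1)
    E=np.linalg.inv(c["extrinsics"]); W=P@E[:3,:3].T+E[:3,3]; return W
def ray(c,uv,h):
    uv=np.atleast_2d(uv).astype(float)
    d=np.stack([(uv[:,0]-c["cx"])/c["fx"],-(uv[:,1]-c["cy"])/c["fy"],-np.ones(len(uv))],-1)
    E=np.linalg.inv(c["extrinsics"]); D=d@E[:3,:3].T;o=E[:3,3]
    return o+D*((h-o[2])/D[:,2])[:,None]
def masks(c):
    H=cv2.cvtColor(c["img"],cv2.COLOR_BGR2HSV)
    return H
def carton(c,center,r=0.13,zmin=.050,zmax=.080):
    """top face of orange carton from height mask: rect centre,corners"""
    W=cloud(c);H=masks(c)
    m=((W[...,2]>zmin)&(W[...,2]<zmax)&(np.hypot(W[...,0]-center[0],W[...,1]-center[1])<r)).astype(np.uint8)
    yel=cv2.inRange(H,(20,150,100),(35,255,255)); m[cv2.dilate(yel,np.ones((5,5)))>0]=0
    m=cv2.morphologyEx(m,cv2.MORPH_OPEN,np.ones((3,3)))
    n,l,s,ce=cv2.connectedComponentsWithStats(m)
    # component having most orange
    org=cv2.inRange(H,(5,150,120),(16,255,255))
    k=1+np.argmax([(org[l==i]>0).sum() for i in range(1,n)])
    mm=(l==k).astype(np.uint8)
    cs=cv2.findContours(mm,cv2.RETR_EXTERNAL,cv2.CHAIN_APPROX_NONE)[0];ct=max(cs,key=cv2.contourArea)[:,0,:]
    p=ray(c,ct,.065)[:,:2]
    (cx,cy),(w,h),a=cv2.minAreaRect((p*1000).astype(np.float32))
    om=(mm>0)&(org>0); oc=ray(c,np.argwhere(om)[:,::-1],.065)[:,:2].mean(0)
    d=np.array([cx,cy])/1000-oc   # +y of carton approx
    a0=np.arctan2(d[1],d[0])-np.pi/2
    th=np.deg2rad(a); th+=np.round((a0-th)/(np.pi/2))*np.pi/2
    return np.array([cx,cy])/1000,th,(w,h),a0,mm
E
python3 - <<'E'
from h import *
c=pickle.load(open("top0.pkl","rb"));W=cloud(c)
for n,(u,v) in dict(table=(120,180),org=(205,165),teal=(259,235),pur=(146,240),blue=(350,160),oven=(20,220),box=(15,60),post=(188,141),post2=(328,133)).items(): print(n,np.round(W[v,u],3))
H=masks(c)
for z in(.055,):
  y=cv2.inRange(H,(20,150,100),(35,255,255));n,l,s,ce=cv2.connectedComponentsWithStats(y)
  for i in range(1,n):
    if s[i,4]>20:print("yel",s[i],ce[i],ray(c,ce[i],z))
r=carton(c,W[179,204][:2]);print(r[0],np.rad2deg(r[1]),r[2],np.rad2deg(r[3]))
# rail top: z .03-.06
P=ray(c,[188,141],.055)[0]
m=(abs(W[...,2]-.045)<.008)&(abs(W[...,1]-P[1])<.05)&(W[...,0]>P[0]+.02)&(W[...,0]<P[0]+.21)
uv=np.argwhere(m)[:,::-1];print(len(uv));p=ray(c,uv,.045)[:,:2]
vx,vy,x0,y0=cv2.fitLine(p.astype(np.float32),cv2.DIST_HUBER,0,.01,.01).ravel();print("rail",vx,vy,x0,y0,np.rad2deg(np.arctan2(vy,vx)),p[:,0].min(),p[:,0].max())
v=cv2.resize(c["img"][40:300,90:400],None,fx=2.5,fy=2.5,interpolation=cv2.INTER_CUBIC)
mk=np.zeros(m.shape,np.uint8);mk[m]=255;mk[r[4]>0]=255
cs=cv2.findContours(mk,0,1)[0]
cv2.drawContours(v,[((q-[90,40])*2.5).astype(int) for q in cs],-1,(0,0,255),1)
cv2.imwrite("pics/crop0.png",v)
E
```

```text
table [ 0.483  0.381 -0.001]
org [0.513 0.174 0.066]
teal [0.367 0.054 0.067]
pur [0.35  0.294 0.063]
blue [ 0.532 -0.137  0.062]
oven [0.388 0.472 0.215]
box [0.707 0.551 0.139]
post [0.567 0.214 0.054]
post2 [ 0.59  -0.09   0.058]
yel [323 129  11   9  78] [327.82051282 132.84615385] [[ 0.59113116 -0.090232    0.055     ]]
yel [183 136  10  10  77] [187.18181818 140.35064935] [[0.56800832 0.21608199 0.055     ]]
[0.4846554  0.17693239] 3.3977458477020264 (110.00212097167969, 111.15179443359375) 0.9117533104782085
622
rail 0.9998714 -0.016036848 0.67713743 0.21123014 -0.918883 0.5863777496671733 0.7684385011637475
```

View pics/crop0.png

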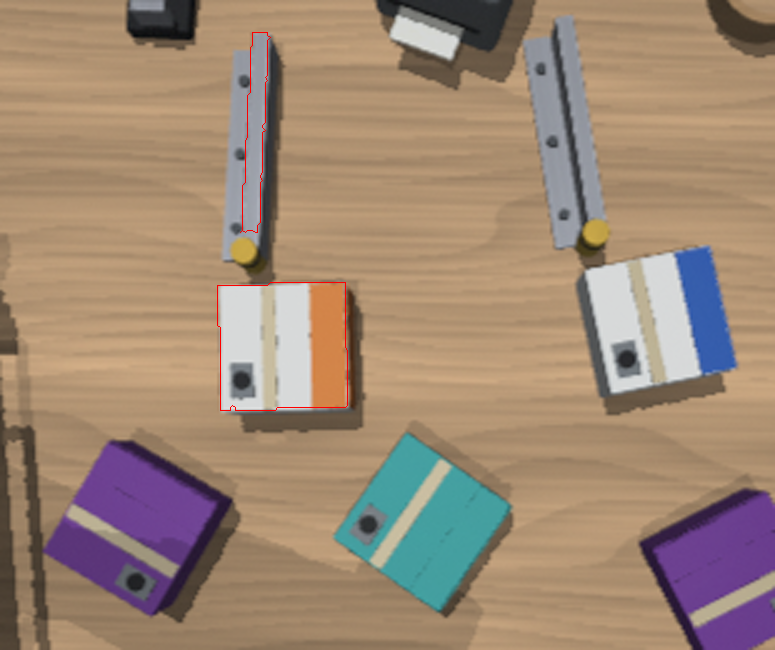

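```bash
cat >> h.py <<'E'
def R(phi,s=1):
    x=np.array([-np.sin(phi),np.cos(phi),0])*s; z=np.array([0,0,-1.]); return np.stack([x,np.cross(z,x),z],1)
POST=np.array([.568,.2165]); RAIL=np.deg2rad(-0.9)
def snap(arm,name,center=(.5,.17),r=.16):
    c=arm.read_camera("top"); v=c["img"].copy()
    try:
        k=carton(c,center,r); cv2.drawContours(v,cv2.findContours(k[4],0,1)[0],-1,(0,0,255),1)
        cr=np.cos(RAIL);sr=np.sin(RAIL);d=k[0]-POST
        print(name,"carton",k[0].round(4),"ang",np.rad2deg(k[1]).round(1),np.rad2deg(k[3]).round(1),"size",np.round(k[2],0),"station xy",np.round([cr*d[0]+sr*d[1],-sr*d[0]+cr*d[1]],4))
    except Exception as e: print("fit failed",e); k=None
    cv2.imwrite(f"pics/{name}.png",cv2.resize(v[40:300,90:400],None,fx=2.5,fy=2.5))
    o=arm.get_obs();print("t",round(o["time_s"],2),"tcp",o["position"].round(4),"F",np.round(o["contact_force"],2))
    return k
E
python3 - <<'E'
from h import *
from plant import arm
for s in(1,-1):
  for ph in(0,45,90):
    a=np.deg2rad(ph);c,sn=np.cos(a),np.sin(a);d=np.array([-.122-.015,-.06])
    p=POST+[c*d[0]-sn*d[1],sn*d[0]+c*d[1]]
    print(s,ph,p.round(3),[None if q is None else np.round(q,0) for q in[arm.solve_ik([*p,z],R(a,s)) for z in(.035,.3)]])
E
```

```text
1 0 [0.431 0.156] [array([ 20.,  16., -28.,  46.,   0.,  20.]), array([20.,  6.,  1., 85.,  0., 20.])]
1 45 [0.514 0.077] [array([  9.,  21., -20.,  49.,   0., -36.]), array([  9.,  12.,   8.,  86.,   0., -36.])]
1 90 [0.628 0.079] [array([  7.,  31.,  -3.,  56.,   0., -83.]), array([  7.,  25.,  26.,  92.,   0., -83.])]
-1 0 [0.431 0.156] [array([  20.,   16.,  -28.,   46.,    0., -160.]), array([  20.,    6.,    1.,   85.,    0., -160.])]
-1 45 [0.514 0.077] [array([  9.,  21., -20.,  49.,   0., 144.]), array([  9.,  12.,   8.,  86.,   0., 144.])]
-1 90 [0.628 0.079] [array([ 7., 31., -3., 56.,  0., 97.]), array([ 7., 25., 26., 92.,  0., 97.])]
```

```bash
python3 - <<'E'
from h import *
from plant import arm
o=arm.get_obs();p=o["position"].copy();p[2]=.3
arm.clamp(20); print(arm.get_obs()["finger_gap"])
arm.move_linear(p,v=.2)
arm.move_ptp([.392,.157,.25],R(0))
arm.move_linear([.392,.157,.035],v=.15)
snap(arm,"a1")
E
```

```text
0.00018181590321087802
a1 carton [0.4853 0.1773] ang 1.7 0.1 size [108. 112.] station xy [-0.0821 -0.0405]
t 4.53 tcp [0.3925 0.1572 0.0356] F [ 0.76 -0.48 -0.13]
```

View pics/a1.png

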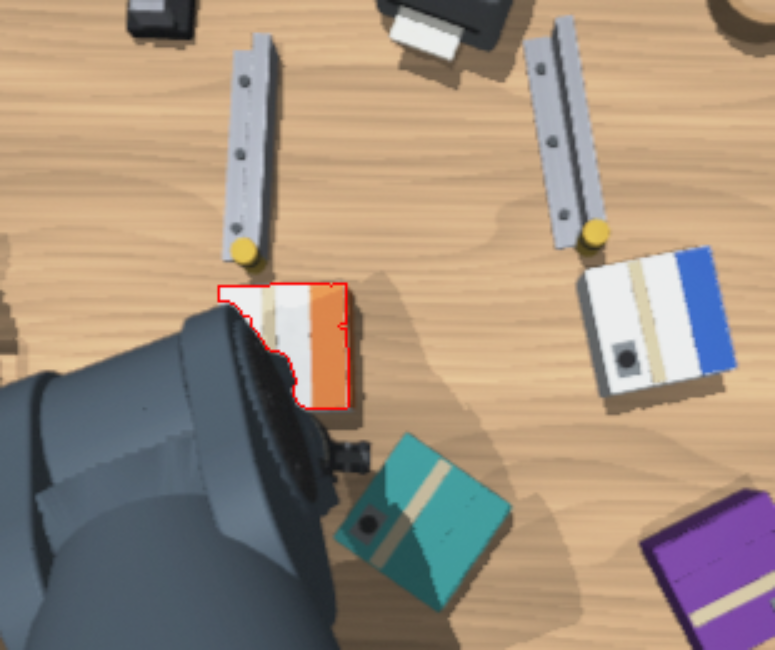

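The orange carton (crop px ~(285,345)) is still in place. The closed fingers are behind its near face, and the arm hides its left part. Next I push it onto the post.

```bash
python3 - <<'E'
from h import *
from plant import arm
for x in(.41,.42,.43,.436):
    s=arm.move_linear([x,.157,.035],v=.04,stop_force=10); print(x,s,arm.get_obs()["contact_force"].round(2))
    if s:break
snap(arm,"a2")
E
```

```text
0.41 False [-0.68 -0.01 -0.51]
0.42 False [-0.66 -0.35  0.61]
0.43 False [-0.07 -0.05  0.03]
0.436 False [ 0.11 -0.13  0.07]
a2 carton [0.5052 0.1495] ang 5.5 28.8 size [107.  51.] station xy [-0.0617 -0.0679]
t 6.28 tcp [0.4364 0.1571 0.035 ] F [-0.29  0.63  0.67]
```

View pics/a2.png

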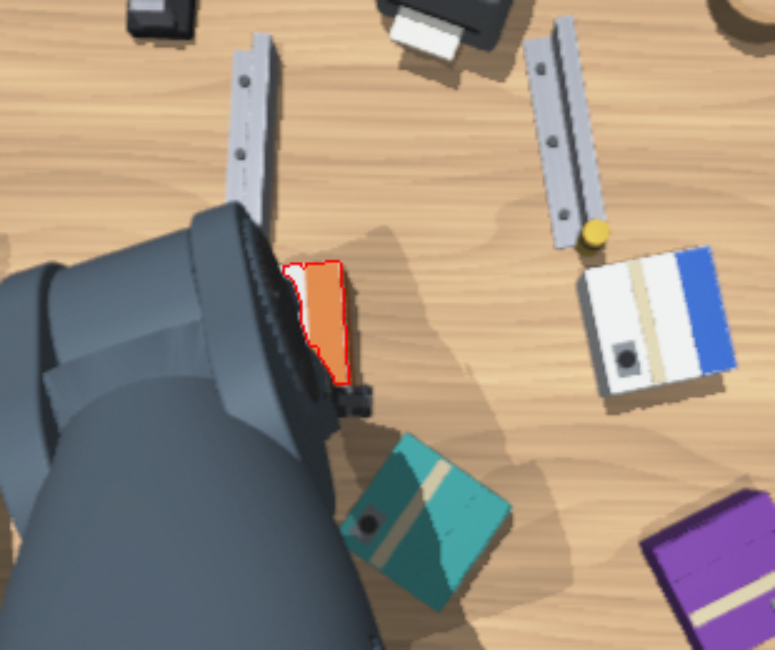

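```bash
cat > arc.py <<'E'
from h import *
from plant import arm
def arc(T0,a0,a1,step=6,v=.05):
    d=np.array(T0)-POST
    for a in np.arange(a0+step,a1+.1,step):
        t=np.deg2rad(a);c,s=np.cos(t),np.sin(t)
        p=POST+[c*d[0]-s*d[1],s*d[0]+c*d[1]]
        st=arm.move_linear([*p,.035],R(t),v=v,stop_force=25)
        print(a,p.round(3),st,arm.get_obs()["contact_force"].round(1))
        if st:break
E
python3 - <<'E'
from arc import *
arc([.436,.157],0,36)
snap(arm,"a3")
c=arm.read_camera("side");cv2.imwrite("pics/s3.png",c["img"])
E
```

```text
6.0 [0.443 0.144] False [-1.  -0.7 -0.1]
12.0 [0.451 0.131] False [ 0.1  0.4 -0.2]
18.0 [0.461 0.119] False [ 0.2  0.6 -0.1]
24.0 [0.472 0.108] False [-0.2 -0.5 -0.3]
30.0 [0.483 0.099] False [-0.2  0.5  0.2]
36.0 [0.496 0.091] False [-0.3  0.1  0.5]
fit failed attempt to get argmax of an empty sequence
t 9.03 tcp [0.4958 0.091  0.035 ] F [-0.01  0.82 -0.18]
```

View pics/a3.png

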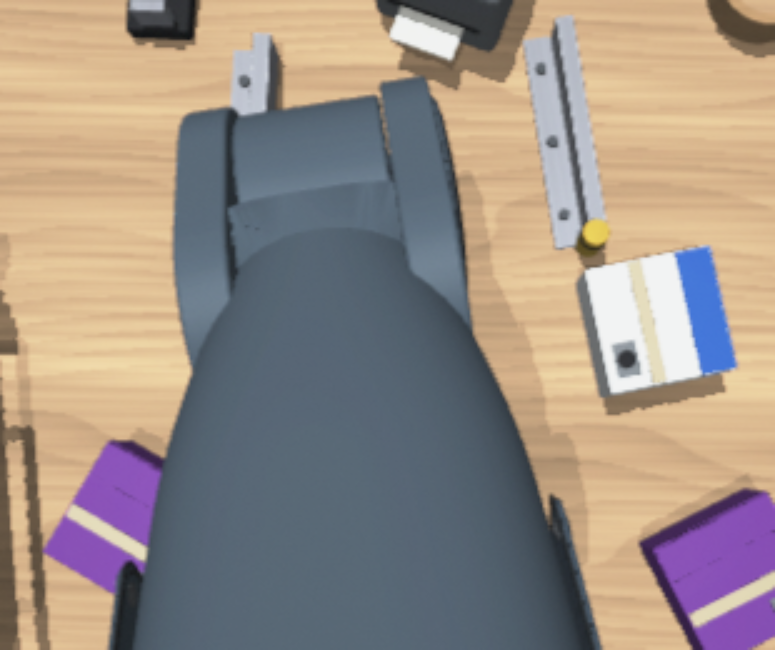

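View pics/s3.png

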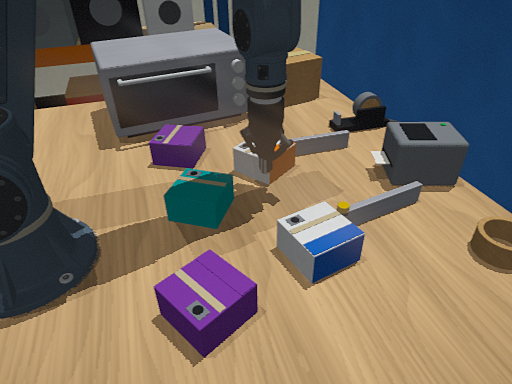

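```bash
python3 - <<'E'
import cv2
v=cv2.imread("pics/s3.png");cv2.imwrite("pics/s3c.png",cv2.resize(v[110:210,200:360],None,fx=5,fy=5,interpolation=2))
E
```

```text
(no output)
```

View pics/s3c.png

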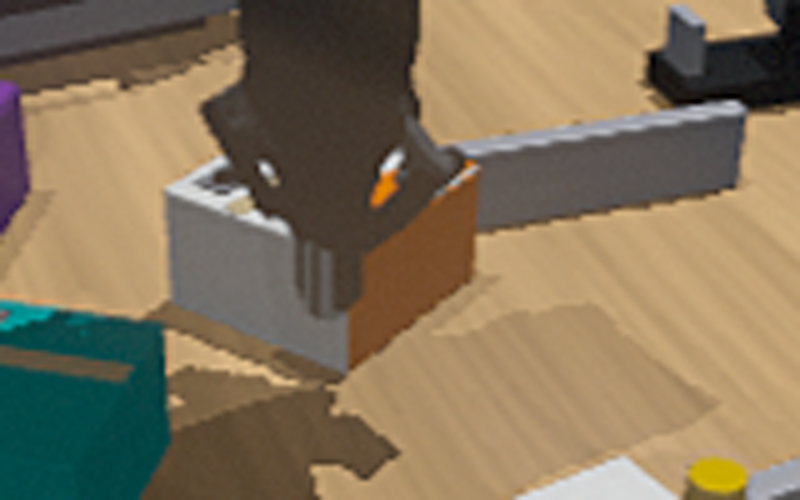

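```bash
python3 - <<'E'
from h import *
c=pickle.load(open("side0.pkl","rb"))
uv=np.array([[347,372],[170,300],[475,272]])/5+[200,110]
P=ray(c,uv,0)[:,:2];print(P.round(4));
d=P[0]-P[1];e=P[2]-P[0];print(np.linalg.norm(d),np.linalg.norm(e),np.rad2deg(np.arctan2(d[0],-d[1])),np.rad2deg(np.arctan2(e[1],e[0])))
th=np.arctan2(e[1],e[0]);x=np.array([np.cos(th),np.sin(th)]);y=np.array([-x[1],x[0]])
C=P[0]+.055*x+.055*y;print("centre",C,"post in body",[(POST-C)@x,(POST-C)@y],"tool",[(np.array([.4958,.091])-C)@x,(np.array([.4958,.091])-C)@y])
E
```

```text
[[0.5078 0.0984]
 [0.4454 0.1881]
 [0.5995 0.1636]]
0.10935605032827016 0.11249683454750159 34.84983396240645 35.430582822190374
centre [0.52077008 0.17506263] post in body [np.float64(0.06250572710624297), np.float64(0.006383985372019477)] tool [np.float64(-0.06907854763007246), np.float64(-0.05402022509478366)]
```

```bash
cat >> arc.py <<'E'
def B(th,p): # body vec to world
    return np.array([np.cos(th)*p[0]-np.sin(th)*p[1],np.sin(th)*p[0]+np.cos(th)*p[1]])
def side(name):
    c=arm.read_camera("side");v=c["img"]
    cv2.imwrite(f"pics/{name}.png",cv2.resize(v[110:210,200:360],None,fx=5,fy=5,interpolation=2))
E
python3 - <<'E'
from arc import *
t=np.deg2rad(35.);p=np.array([.4958,.091])
q=p+B(t,[-.02,0]); arm.move_linear([*q,.035],R(t),v=.1)
q=q+B(t,[0,.033]); arm.move_linear([*q,.035],R(t),v=.1)
q=q+B(t,[.02,0]); arm.move_linear([*q,.035],R(t),v=.06,stop_force=15)
d=q-POST
for a in (4,8,12,16):
    r=POST+B(np.deg2rad(a),d)
    st=arm.move_linear([*r,.035],R(t+np.deg2rad(a)),v=.05,stop_force=25);print(a,st,arm.get_obs()["contact_force"].round(1))
side("s4");print(arm.get_obs()["position"],arm.get_obs()["time_s"])
E
```

```text
4 False [-0.1  0.4 -0.3]
8 False [-0.  -0.8 -0.3]
12 False [ 0.2 -0.5  0.1]
16 False [-0.7 -0.1  0.2]
[0.50737061 0.09700869 0.03504738] 11.7833
```

View pics/s4.png

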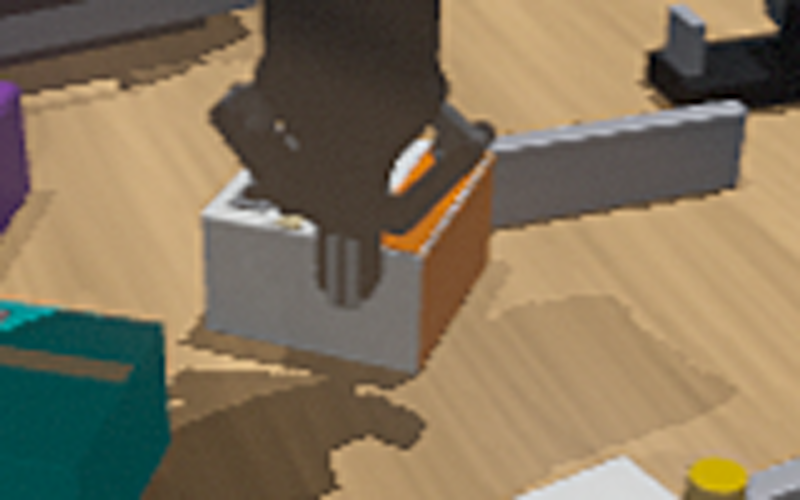

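```bash
cat > est.py <<'E'
from h import *
def est(uv,tool):
    c=pickle.load(open("side0.pkl","rb"))
    uv=np.array(uv)/5+[200,110]
    P=ray(c,uv,0)[:,:2]
    d=P[0]-P[1];e=P[2]-P[0];a,b=np.arctan2(d[0],-d[1]),np.arctan2(e[1],e[0]);print(np.linalg.norm(d),np.linalg.norm(e),np.rad2deg([a,b]))
    th=(a+b)/2;x=np.array([np.cos(th),np.sin(th)]);y=np.array([-x[1],x[0]])
    C=P[0]+.055*x+.055*y;T=np.array(tool);print("centre",C,"post in body",[(POST-C)@x,(POST-C)@y],"tool",[(T-C)@x,(T-C)@y])
    return C,th
E
python3 -c "
from est import *
est([[417,374],[208,328],[490,265]],[.5074,.097])"
```

```text
0.10830617773417874 0.10802879084166063 [49.27091972 48.89077792]
centre [0.53282757 0.16372324] post in body [np.float64(0.06291765528491079), np.float64(0.007990931479898173)] tool [np.float64(-0.06707327829041215), np.float64(-0.024489326958358964)]
```

No slip this time (49°, post still 8 mm left of the carton's centre), so I continue the same arc.

```bash
python3 - <<'E'
from arc import *
t=np.deg2rad(51.);d=np.array([.5074,.097])-POST
for a in (5,10,15,20,25,30):
    r=POST+B(np.deg2rad(a),d)
    st=arm.move_linear([*r,.035],R(t+np.deg2rad(a)),v=.05,stop_force=25);print(a,st,arm.get_obs()["contact_force"].round(1))
    if st:break
side("s5");print(arm.get_obs()["position"],arm.get_obs()["time_s"])
E
```

```text
5 False [-0.2  0.2  0.2]
10 False [-0.4 -0.1 -0.6]
15 False [0.2 1.1 0.1]
20 False [-0.2  0.5  0.3]
25 False [-0.2 -0.3  0.3]
30 False [ 0.3 -1.2 -0.9]
[0.5748309  0.08277878 0.03495822] 14.125
```

View pics/s5.png

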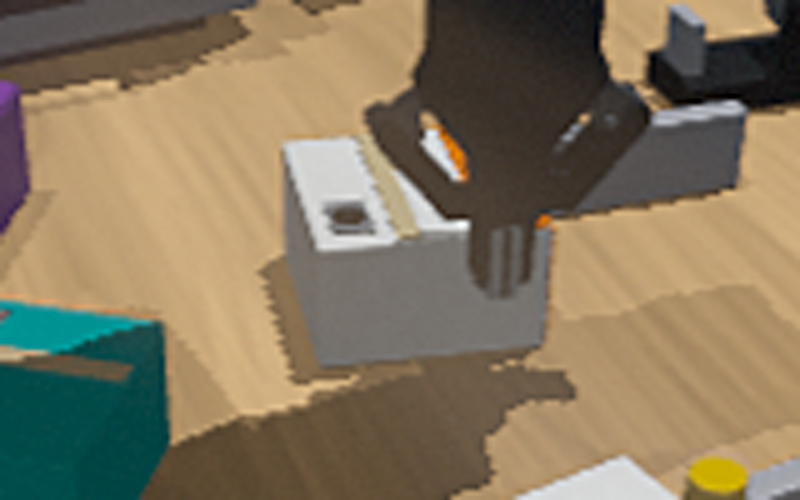

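```bash
python3 - <<'E'
from h import *
c=pickle.load(open("side0.pkl","rb"))
P=ray(c,np.array([[545,345],[322,365]])/5+[200,110],0)[:,:2]
d=P[0]-P[1];th=np.arctan2(d[0],-d[1]);print(P,np.linalg.norm(d),np.rad2deg(th))
x=np.array([np.cos(th),np.sin(th)]);C=P.mean(0)+.055*x;s=C-POST;r=RAIL
print("C",C,"station",[np.cos(r)*s[0]+np.sin(r)*s[1],-np.sin(r)*s[0]+np.cos(r)*s[1]])
E
```

```text
[[0.60517128 0.08960388]
 [0.49859965 0.10781501]] 0.10811640605733089 80.30286844836091
C [0.56114966 0.1529236 ] station [np.float64(-0.0058508761892059075), np.float64(-0.06367616109247946)]
```

```bash
python3 - <<'E'
from arc import *
arm.move_linear([.577,.060,.035],v=.1)
arm.move_linear([.577,.060,.13],v=.2)
arm.move_linear([.455,.135,.13],R(np.deg2rad(30)),v=.2)
arm.move_linear([.455,.135,.035],R(0),v=.15)
for x in(.48,.50,.526):
    print(arm.move_linear([x,.135,.035],v=.06,stop_force=20))
arm.move_linear([.49,.135,.035],v=.1)
arm.move_linear([.49,.135,.13],v=.2)
side("s6");print(arm.get_obs()["position"],arm.get_obs()["time_s"])
arm.move_linear([.58,.05,.13],R(np.pi/2),v=.2)
side("s7");snap(arm,"a7",(.59,.15),.12)
E
```

```text
False
False
False
[0.48951746 0.13480134 0.12872799] 19.7667
fit failed attempt to get argmax of an empty sequence
t 21.58 tcp [0.5798 0.0502 0.1299] F [-0.01  0.56 -1.1 ]
```

View pics/s7.png

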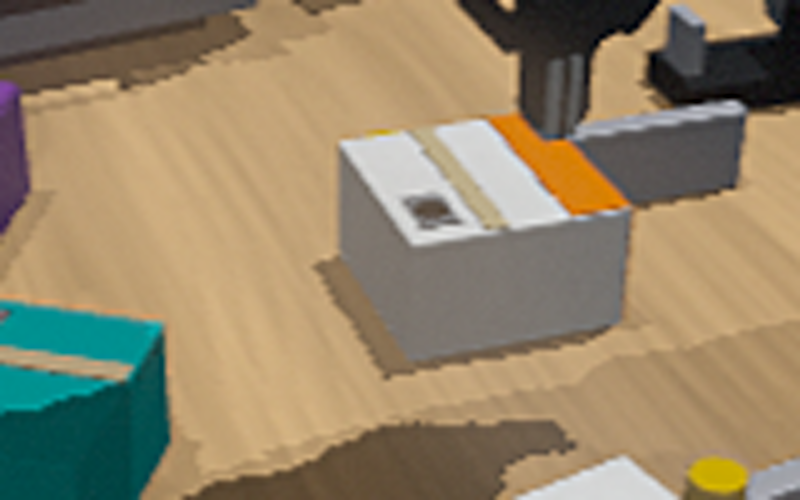

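View pics/s6.png

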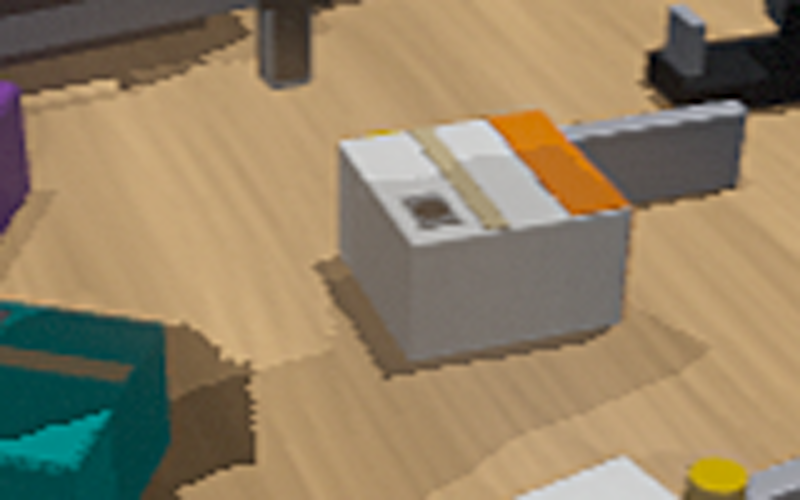

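```bash
python3 - <<'E'
from h import *
c=pickle.load(open("side0.pkl","rb"))
for uv,h in(([[622,325],[412,362],[343,264]],0),([[628,207],[412,245],[340,143]],.065)):
    P=ray(c,np.array(uv)/5+[200,110],h)[:,:2]
    d=P[0]-P[1];e=P[2]-P[1];print(P.round(4),np.linalg.norm(d),np.linalg.norm(e),np.rad2deg([np.arctan2(d[0],-d[1]),np.arctan2(e[1],e[0])]))
    C=(P[0]+P[2])/2;s=C-POST;r=RAIL
    print("C",C,"station",[np.cos(r)*s[0]+np.sin(r)*s[1],-np.sin(r)*s[0]+np.cos(r)*s[1]])
E
```

```text
[[0.6477 0.0938]
 [0.5398 0.0964]
 [0.5387 0.1931]] 0.10796667099313503 0.09668883734392582 [88.62916064 90.65599195]
C [0.59318252 0.14348125] station [np.float64(0.02632634408064119), np.float64(-0.07261419660417048)]
[[0.6451 0.095 ]
 [0.5375 0.095 ]
 [0.5397 0.2013]] 0.10752177576509316 0.10627676788977856 [89.995988   88.85191196]
C [0.59236621 0.14816955] station [np.float64(0.025436488009357286), np.float64(-0.06793929499866821)]
```

It is nearly flat already, so I give it a gentle seating push toward the rail, then retreat and check from the top camera.

```bash
python3 - <<'E'
from arc import *
arm.move_linear([.592,.05,.035],v=.15)
print(arm.move_linear([.592,.074,.035],v=.06,stop_force=8))
print(arm.move_linear([.592,.088,.035],v=.02,stop_force=6),arm.get_obs()["position"],arm.get_obs()["contact_force"])
arm.move_linear([.592,.05,.035],v=.1)
arm.move_linear([.592,.05,.2],v=.25)
arm.move_ptp([.35,-.25,.25],R(0))
snap(arm,"a8",(.59,.15),.12);side("s8")
c=arm.read_camera("top");W=cloud(c)
E
```

```text
False
True [0.59176759 0.08471057 0.03469435] [ 1.10400878 -2.77601502  1.89948821]
a8 carton [0.5925 0.1499] ang 89.1 88.1 size [110. 112.] station xy [ 0.0255 -0.0662]
t 26.29 tcp [ 0.3506 -0.2496  0.2496] F [ 0.14  0.52 -0.01]
```

View pics/a8.png

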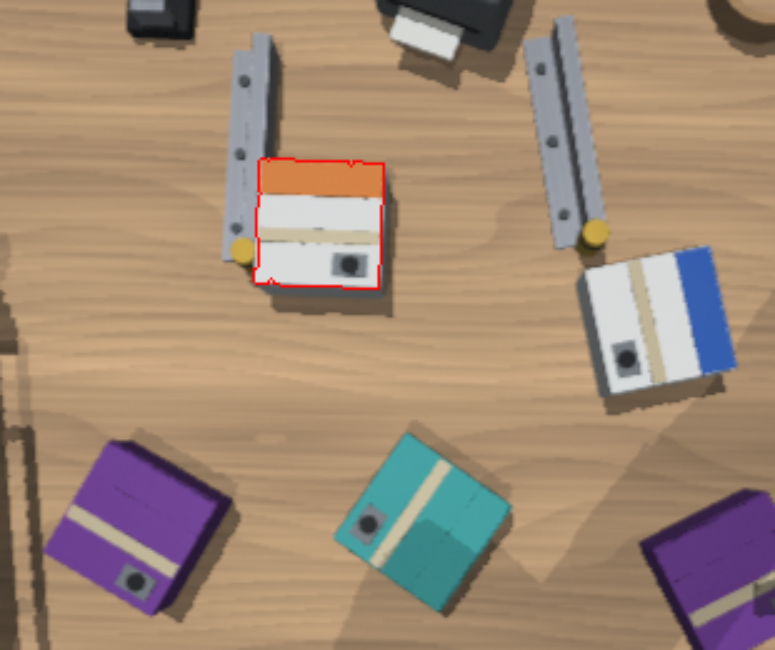

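View pics/s8.png

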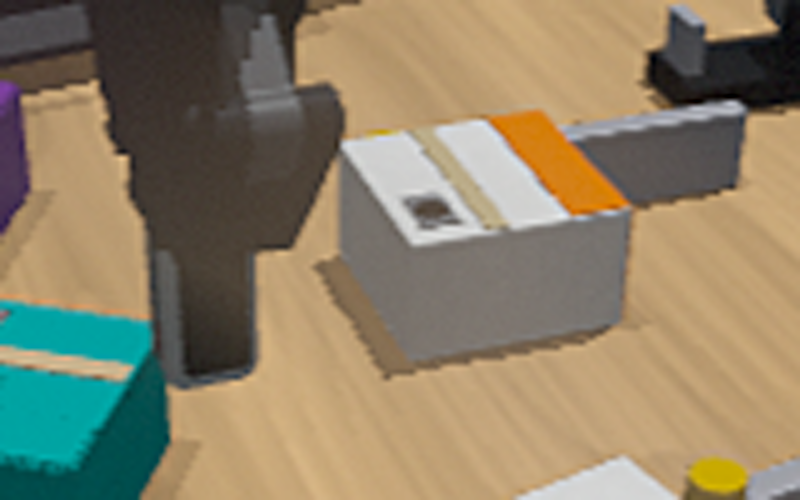

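The carton (crop px ~(320,223)) lies flat along the rail with its orange end away from the post. The blue carton and the look-alikes sit at the same pixels as before, and the tool is clear.

```bash
python3 -c "
from plant import arm
arm.job_done();print(arm.get_obs()['time_s'])"
```

```text
the job is handed in; nothing more can be done
the job is handed in; nothing more can be done
```

The orange-ended carton is turned a quarter turn counter-clockwise and rests flat against the right side of its rail, orange end away from the post. I handed it in at about 26 s of the 42 s allowed.

**How it went:**
- I pushed its near face with the closed fingers until the far left corner met the post, then followed an arc round the post.
- By 35° it had slid about 33 mm along the post, so I moved the fingers back towards the middle of the face. It then turned on to about 80° with little further slip.
- I pushed it about 30 mm along the rail and gave it a light seating push, which stopped at the 6 N limit.

**Last checks (top camera):**

| Check | Measured | Allowed |
|---|---|---|
| Centre along the rail, from the post's axis | +25 mm | −10 to +145 mm |
| Centre across the rail | −66 mm | −82 to −50 mm |
| Angle to square with the rail | about 0°, at most 1° | within 10° |

- **Other objects:** the blue carton and the purple and turquoise look-alikes in that picture appeared unmoved, and the tool was clear of everything.
- **Disagreement:** before the seating push, the side-view estimate of the centre across the rail varied by about 5 mm (−68 to −73 mm). Both values are within tolerance.
- **Not measured:** the force on the post between 20° and 70°. I inferred that contact from the geometry, because the wrist readings, taken only after each step had stopped, were within noise.

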